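# Take the temperature of a chilled tumbler in its nest

## Task

Nest the chilled steel tumbler that stands on the bare worktop fully down and upright inside its twin on the round cork coaster, so that it stays cold, and let go of it. Then pull the spring-tip thermometer out of its leaning stand and take the reading: hold it upright with its tip on the ring in the middle of the inner tumbler's floor, pressed gently so that the spring tip is about half pushed in, never rammed. Finish while still holding it there in the gripper; leave the other things on the bar where they are.

Things in the scene. Friction and masses are not known exactly. Their poses are not given: they have to be found in the camera images.
- chilled_tumbler: tumbler to be moved: brushed steel, open top, 80 mm high, standing on the bare worktop; outside 60 mm across at the rim, flaring down to 49 mm at 31 mm above its underside, below that a foot 39 to 41 mm across; wall 2.2 mm, 0.13 kg (may vary by a third). Origin: centre of its underside, z up its axis. Best gripped from above across the outside of its top 40 mm
- chilled_rim (a point): centre of the chilled tumbler's mouth, 80 mm above its underside
- floor_mark (a point): centre of the flat dark ring (15 mm across) stamped in the middle of the chilled tumbler's floor, on the inner floor 3 mm above its underside (77 mm below the rim); the floor inside is 33 mm across, the mouth 55 mm
- base_tumbler: the equal tumbler standing loose on the cork coaster, same sizes; origin: centre of its underside. Inside, 34 mm above its underside, is a flat stacking ledge (35 to 45 mm across) on which the foot of a nested tumbler rests with 1 to 2 mm play; the inner rim then stands 34 mm above the outer rim
- stack_ledge (a point): centre of the base tumbler's stacking ledge, 34 mm above its underside
- base_rim (a point): centre of the base tumbler's mouth, 80 mm above its underside (55 mm wide inside)
- coaster: round cork coaster under the base tumbler, 94 mm across and 9 mm thick, fixed; origin: centre of its underside
- thermometer: surface thermometer, 0.1 kg, 182 mm long: white handle 30 (x) by 20 (y) by 86 mm (z), display on its -x face, below it a grey collar (13 mm thick, 8 mm long) and a 5 mm stem with spring tip. Origin: centre of the handle's underside, z up the handle, stem along -z. Gripped across its 20 mm (y) sides. At the start the stem is in the stand's sleeve, the handle's underside on its mouth
- handle_mid (a point): middle of the thermometer's handle, on its axis, 43 mm above the handle's underside
- tip_face (a point): contact face of the spring tip (copper foot, 9 mm across) at the end of the stem, 96 mm below the handle's underside when free; moves with the tip
- spring_tip (a joint): how far the spring tip is pushed in, m: 0 free, 0.010 bottomed; the spring takes 0.8 N per mm (half-way, 0.005, is 4 N)
- stand: thermometer stand, fixed: dark steel foot 80 mm across and 12 mm high with a sleeve (23 mm outside, 26 mm at its rubber mouth, bore 17 mm at the mouth) that leans 15 degrees, its upper end towards the stand's own -x. Origin: centre of the foot's underside. The thermometer comes out along the sleeve; its tip reaches 96 mm into it
- stand_mouth (a point): centre of the sleeve's upper mouth, 114 mm above the worktop
- jigger: bystander: steel double jigger, 47 mm across and 94 mm high, behind the work; origin: centre of its underside
- shot_glass: bystander: clear shot glass, 48 mm across and 61 mm high, behind the work; origin: centre of its underside
- silver_stopper: bystander: ornament with black foot and fluted silver top, 55 mm across and 162 mm high, at the back left; origin: centre of its underside
- tea_light: bystander: tea light, 38 mm across and 15 mm high, behind the work; origin: centre of its underside
- matchbox: bystander: matchbox 36 x 56 x 16 mm, lying near the front edge; origin: centre of its underside
- loose_cork: bystander: wine cork 23 mm thick and 44 mm long, lying near the front edge; origin: centre of its underside
- cabinet_edge (a point): fixed obstacle: lower front edge of the wall cabinet, 0.46 m above the worktop; the cabinet fills the space behind and above this edge along the whole worktop. The other obstacle is the room-high partition wall at the worktop's left end: it fills x 0.22 to 0.98, y 0.20 to 0.39 m, so an arm that starts beyond it must be drawn in to pass round its end
There are look-alikes about, which are no part of the job. What is shaped like the stand but red is not meant.

How it is judged:
On the way, in this order (a step that is already met when the one before it is completed fails the run):
1. the chilled tumbler is nested fully down in the one on the coaster and let go (z of chilled_tumbler in the frame of base_tumbler between 0.031 and 0.037 m and horizontal distance between chilled_tumbler and base_tumbler below 0.005 m and angle between chilled_tumbler's own z axis and vertical below 0.07 rad and contact force between the fingers and chilled_tumbler below 0.1 N), for 0.2 s.
2. the thermometer is out of its stand (height (world z) of tip_face above 0.12 m and contact force between thermometer and stand below 0.05 N), for 0.1 s.
At the end, for the whole second after the job is handed in: The chilled tumbler sits on the base tumbler's ledge (34 mm up, within 3 mm; axes within 5 mm), the stack within 25 mm of the coaster's middle; the thermometer is held still, within 0.10 rad of upright, tip within 7.5 mm of the ring's middle, spring in 2 to 8 mm, gripper clear of the tumbler (z of chilled_tumbler in the frame of base_tumbler between 0.031 and 0.037 m and horizontal distance between chilled_tumbler and base_tumbler below 0.005 m and angle between chilled_tumbler's own z axis and vertical below 0.07 rad and horizontal distance between base_tumbler and coaster below 0.025 m and distance between tip_face and floor_mark below 0.0075 m and angle between thermometer's own z axis and vertical below 0.1 rad and value of joint spring_tip between 0.002 and 0.008 m and contact force between thermometer and chilled_tumbler between 1 and 8 N and contact force between the fingers and thermometer above 2 N and contact force between the arm and chilled_tumbler below 0.1 N and linear speed of thermometer below 0.02 m/s); the arm keeps its last pose, push and grip.
It fails at once if the thermometer is rammed into the tumbler (over 15 N) (contact force between thermometer and chilled_tumbler above 15 N).
It fails at once if a tumbler is tipped over (angle between any of base_tumbler, chilled_tumbler's own z axis and vertical above 0.5 rad).
It fails at once if one of the other things on the bar is moved by more than 2 cm (distance of any of jigger, shot_glass, silver_stopper, tea_light, matchbox, loose_cork from where it was at the start of the episode above 0.02 m).
It also fails if it takes over 72 s, if anything falls off the work surface, if the arm or the gripper's body presses on something with over 40 N, if the wrist force passes 120 N, or if a joint passes its speed limit or range.

## Robot

A 7-joint arm with a two-finger parallel gripper is mounted at the origin on a cart in front of the work surface, level with it; the furniture and walls round the work are solid. World frame = base frame: x ahead of the robot, y to its left, z up, the work surface at z = 0. Lengths are in m, angles in rad, forces in N, time in s.
With the tool pointing down it reaches from about 0.4 to 0.85 m from the base axis. Payload 10.4 kg.
Tool frame: the origin (TCP) lies at the centre of the arm's flange, where the gripper is bolted on; the fingertips stand 173 mm ahead of it and the grasp point (between the pads) lies 155 mm ahead of it; z points along the fingers, y is the line along which they close (so a half turn about z gives the same grasp; the last joint's range is limited). The gripper opens to 85 mm and grips with 20 to 120 N. Pads are 22 mm wide; open, the fingers measure 114 mm over their backs; the gripper's body (76 mm by 85 mm) begins 54 mm behind the grasp point. The pads swing forward as they close: fully open they stand 13 mm farther back than shut.
Start: joints at [-1.339, 0.332, -0.065, 1.46, 0.022, 1.35, -0.088], TCP at [0.158, 0.605, 0.405] pointing down, gripper open.
Joint ranges: [-2.6, 2.6], [-0.5, 2.12], [-1.47, 1.34], [0.16, 2.42], [-1.27, 4.41], [0.06, 2.06], [-2.6, 2.6]. Speed limits (rad/s): [2.22, 2.22, 2.79, 2.79, 3.14, 3.14, 3.14].

## Interface

Orientations are given as a unit quaternion [x, y, z, w].
In Python, from workcell import manip, viewer, finder gives the robot as it stands.
- The arm moves only by the tool arm_command, never from a script. Its argument "plan" is a list of rows, each an object with "dp": the shift along the tool's x, y, z in mm, a list of three; "spin": the turn about the tool's z in rad. A call has 1 to 5 rows; each row shifts and turns the commanded pose from where the row before left it, along the tool's axes as they then stand; what a row does not reach is not made up. A row lasts 1/10 s, in which the tool goes at most 50 mm and 8.59 degrees, less where a joint would pass 70% of its speed; a pose out of reach is approached as far as the arm can. A call is refused whole if a number of a shift passes 50 or a number of a turn 0.15, either way. A call with a gripper value outside its range is refused whole. "grip" is the closure, from -1 (fully open) to 1 (shut), set as the call begins (left out, the last holds). The fingers move at their own pace and stop on an object; "newtons" is the grip in N (left out, the last holds). Time passes only in rows, so rows that do not move let the fingers close. It gives the time, the measured TCP pose, the force, the opening and the grip force at its end, in the units of the state.
- manip.get_obs(): the state, without advancing time (a new reading comes with each control period).
- viewer.camera(name): name is "scene" or "side" or "wrist"; returns the picture (480x640x3 uint8, blue, green, red); there is no depth.
- viewer.camera_params(name): a dict with "vertical_fov" (degrees; the focal length in pixels is half the picture's height over the tangent of half this angle, whatever the lens; pixels are square), "cx", "cy" (the principal point, pixels), "R" (3x3) and "t" (3): a world point X has camera coordinates R X + t; the wrist camera has in their place "T_tool_cam" (4x4, takes a point from camera to tool coordinates, whose origin is the TCP and whose axes are the flange's). Camera axes: x right, y down, z forward; pixel columns grow to the right and rows downward; lengths in m; the calibration is good to about 2 mm. A picture is of the moment at which its call begins: read the wrist's pose just before it. camera_params takes no time and is no camera call.
- manip.hand_in(): hands the job in; it is judged then, once.
Trained networks look in the newest picture that a camera, given by its name, has taken for a name from the list of things; names that differ only in an ending like _2 or _b are one class to them, and where a whole thing is asked for, a point or a joint stands for the part that bears it (a point fixed in the world has none). Each returns a list of dicts, best first, with "score" (0 to 1); they miss things now and then, are a little off and sometimes report something else, mostly with a low value. They report only what shows in the picture. A call takes as long as a camera call. They do not tell look-alikes from the thing itself.
- finder.find_in(camera, thing): "position" ([x, y, z] in m, in world coordinates, good to about 4 mm: the middle of the surface that is visible of it).
The state is a dict: "clock": time; "joint_pos": joint angles; "joint_velocities": joint speeds; "tau": joint torques, N m; "position": TCP position; "ee_rot": TCP orientation; "ft_force": force on the tool from outside, world axes, zero at the start; "torque": the same for the moment, N m; "grip_width": opening from 0.0 (shut) to 1.0 (fully open); "grasp_force": force on a finger pad.
Only numpy, scipy, OpenCV 4.12 (cv2) and the standard library are available. Lean on these libraries where they do the work, as an engineer would, in place of code of your own. Each camera call takes 0.05 s, during which the arm holds its last target. There are 200 camera calls.

## Working session

There is one attempt and no reset: what is moved stays moved. The work goes in short steps, Python scripts to look and compute and a tool call to move; the robot and the scene stay as the last step left them, time stands still between calls to the robot, and variables do not carry over. Pictures are saved under pics/ and viewed, at most 10 in all, crops included, and the job is handed in when it is done.

Besides the shell and the picture viewer there is one more tool, called after "Call:" as name(argument=value, ...) on one line, values as JSON. arm_command: Moves the arm, as the interface text tells. Its arguments: {"type":"object","properties":{"plan":{"type":"array","items":{"type":"object","properties":{"dp":{"type":"array","items":{"type":"number"}},"spin":{"type":"number"}}}},"grip":{"type":"number"},"newtons":{"type":"number"}},"required":["plan"]}

```bash
mkdir -p pics; cat > h.py <<'E'
import numpy as np, cv2
from workcell import manip, viewer, finder
from scipy.spatial.transform import Rotation as Ro
np.set_printoptions(precision=4,suppress=True)
def cam(n):
    p=viewer.camera_params(n); f=240/np.tan(np.radians(p['vertical_fov'])/2)
    if 'R' in p: R,t=np.array(p['R']),np.array(p['t'])
    else:
        o=manip.get_obs(); T=np.eye(4); T[:3,:3]=Ro.from_quat(o['ee_rot']).as_matrix(); T[:3,3]=o['position']
        M=np.linalg.inv(T@np.array(p['T_tool_cam'])); R,t=M[:3,:3],M[:3,3]
    return f,p['cx'],p['cy'],R,t
def proj(c,X):
    f,cx,cy,R,t=c; q=R@np.array(X)+t; return np.array([cx+f*q[0]/q[2],cy+f*q[1]/q[2]])
def ray(c,u,v):
    f,cx,cy,R,t=c; d=R.T@np.array([(u-cx)/f,(v-cy)/f,1]); return -R.T@t,d/np.linalg.norm(d)
def onplane(c,u,v,z):
    o,d=ray(c,u,v); return o+d*(z-o[2])/d[2]
def tri(rays):
    A=np.zeros((3,3));b=np.zeros(3)
    for o,d in rays:
        P=np.eye(3)-np.outer(d,d);A+=P;b+=P@o
    x=np.linalg.solve(A,b); return x,[np.linalg.norm((np.eye(3)-np.outer(d,d))@(x-o)) for o,d in rays]
E
python3 - <<'E'
from h import *
o=manip.get_obs(); print({k:np.array(v) for k,v in o.items()}); print(Ro.from_quat(o['ee_rot']).as_matrix())
for n in ['scene','side']:
    im=viewer.camera(n); cv2.imwrite(f'pics/{n}0.png',im); c=cam(n); print(n,c[0],'pos',-c[3].T@c[4],'fwd',c[3][2])
    for t in ['chilled_tumbler','chilled_rim','base_tumbler','base_rim','coaster','thermometer','handle_mid','stand','stand_mouth']:
        for r in finder.find_in(n,t)[:4]: print(t,np.round(r['score'],2),np.array(r['position']),proj(c,r['position']).round())
print(viewer.camera_params('wrist'))
E
```

```text
{'clock': array(0.), 'joint_pos': array([-1.3386,  0.3329, -0.0647,  1.461 ,  0.0216,  1.3499, -0.0885]), 'joint_velocities': array([ 0.0016,  0.0009,  0.0002, -0.0006, -0.0016, -0.0003,  0.0004]), 'tau': array([  0.0005, -62.5467,   0.0494, -39.1589,   0.0163,   0.01  ,
        -0.    ]), 'position': array([0.1575, 0.6047, 0.4039]), 'ee_rot': array([ 0.127 ,  0.9919, -0.0008, -0.0001]), 'ft_force': array([ 0.0278,  1.6145, -0.0808]), 'torque': array([0.05  , 0.0063, 0.0027]), 'grasp_force': array(0.), 'grip_width': array(0.9954)}
[[-0.9677  0.252  -0.0003]
 [ 0.252   0.9677 -0.0015]
 [-0.     -0.0015 -1.    ]]
scene 469.7891523759416 pos [-0.0355 -1.1512  0.6953] fwd [ 0.508   0.771  -0.3841]
chilled_tumbler 0.97 [ 0.4899 -0.0082  0.0603] [264. 279.]
chilled_rim 0.96 [ 0.4934 -0.0138  0.057 ] [266. 281.]
base_tumbler 0.65 [ 0.4648 -0.2342  0.0668] [294. 313.]
base_rim 0.94 [ 0.4593 -0.2272  0.0633] [291. 314.]
coaster 0.75 [ 0.4557 -0.23    0.0099] [290. 333.]
coaster 0.18 [ 0.3507 -0.0858  0.0139] [231. 317.]
thermometer 0.9 [ 0.4146 -0.3957  0.1611] [309. 315.]
thermometer 0.67 [ 
[... 873 characters left out ...]
rmometer 0.86 [ 0.4149 -0.3958  0.1654] [304. 294.]
thermometer 0.47 [ 0.4394 -0.4016  0.0175] [313. 332.]
handle_mid 0.55 [ 0.4144 -0.3937  0.1638] [304. 294.]
stand 0.79 [ 0.3854 -0.6671  0.0125] [347. 401.]
stand 0.73 [ 0.4363 -0.4031  0.0172] [312. 333.]
stand 0.67 [ 0.6443 -0.2116  0.008 ] [336. 281.]
stand_mouth 0.7 [ 0.4367 -0.4027  0.0143] [312. 333.]
stand_mouth 0.63 [ 0.3842 -0.6644  0.0151] [346. 400.]
{'vertical_fov': 65.48711606771471, 'cx': 325.70800238492524, 'cy': 239.77938296898003, 'T_tool_cam': array([[-0.0008, -0.9589, -0.2838,  0.074 ],
       [ 1.    , -0.0007, -0.0006,  0.0004],
       [ 0.0004, -0.2838,  0.9589,  0.0312],
       [ 0.    ,  0.    ,  0.    ,  1.    ]])}
```

View pics/scene0.png

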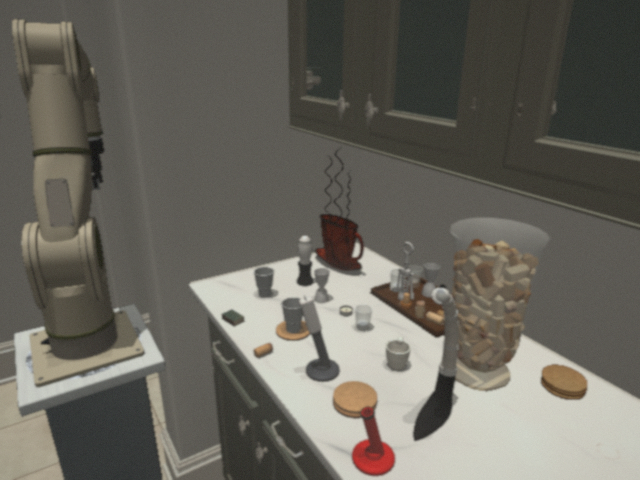

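```bash
python3 - <<'E'
import cv2
a=cv2.imread('pics/side0.png')
cv2.imwrite('pics/sidecrop.png',cv2.resize(a[210:430,200:420],None,fx=2.7,fy=2.7,interpolation=cv2.INTER_CUBIC))
E
```

```text
(no output)
```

View pics/sidecrop.png

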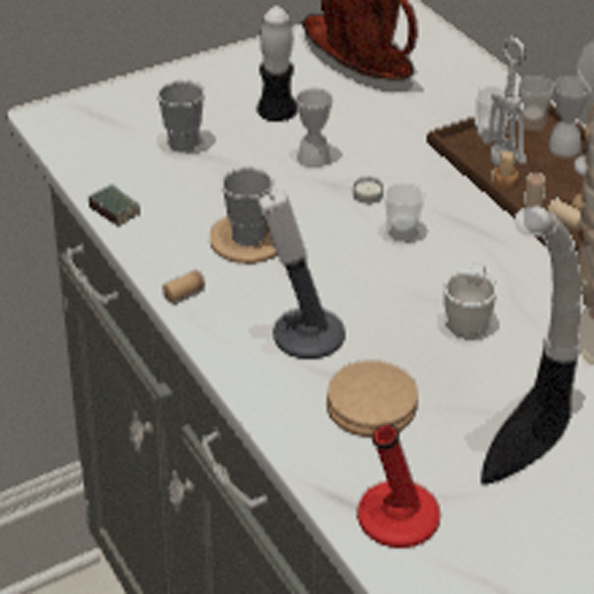

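The scene shows the chilled tumbler on the bare top at (264,279). Its twin stands on the round coaster at (293,315). The thermometer is in the dark stand at (321,370). Three look-alikes are excluded: the red stand (373,457), the pot (398,354) and the stacked coasters (355,398). The enlarged crop confirms all of this.

First I'll draw the arm in and go round the wall.

Call:
arm_command(plan=[{"dp": [6,-35,0]},{"dp": [6,-35,0]},{"dp": [6,-35,0]},{"dp": [6,-35,0]},{"dp": [0,0,0]}], grip=-1)

```text
invalid input at $.plan[0]: expected keys dp, spin
```

```bash
cat > s.py <<'E'
from h import *
o=manip.get_obs(); print(o['clock'],np.array(o['position']),np.array(o['joint_pos']),np.array(o['ft_force'])); print(Ro.from_quat(o['ee_rot']).as_matrix())
E
python3 s.py
```

```text
1.0 [0.1575 0.6048 0.4048] [-1.3386  0.3322 -0.0647  1.4601  0.0216  1.3499 -0.0885] [ 0.1624  0.5051 -0.8128]
[[-0.9677  0.252   0.    ]
 [ 0.252   0.9677  0.0001]
 [ 0.      0.0001 -1.    ]]
```

Call:
arm_command(plan=[{"dp": [6,-35,0],"spin": 0},{"dp": [6,-35,0],"spin": 0},{"dp": [6,-35,0],"spin": 0},{"dp": [6,-35,0],"spin": 0},{"dp": [0,0,0],"spin": 0}], grip=-1, newtons=40)

```text
clock: 1.5
position: [0.0975, 0.4727, 0.4051]
ee_rot: [0.126, 0.992, -0.0, 0.0]
ft_force: [0.2, 0.4, 0.1]
grip_width: 0.993
grasp_force: 0.0
```

```bash
python3 s.py
```

```text
1.5 [0.0975 0.4727 0.4051] [-1.3566  0.0243 -0.107   1.819   0.0027  1.2987 -0.1469] [0.2387 0.4091 0.103 ]
[[-0.9681  0.2508  0.    ]
 [ 0.2508  0.9681 -0.0002]
 [-0.0001 -0.0002 -1.    ]]
```

Call:
arm_command(plan=[{"dp": [0,-37,0],"spin": 0},{"dp": [0,-37,0],"spin": 0},{"dp": [0,-37,0],"spin": 0},{"dp": [0,-37,0],"spin": 0},{"dp": [0,0,0],"spin": 0}])

```text
clock: 2.0
position: [0.0612, 0.3296, 0.4051]
ee_rot: [0.127, 0.992, 0.001, 0.0]
ft_force: [0.6, 0.1, -0.2]
grip_width: 0.999
grasp_force: 0.0
```

```bash
python3 s.py
```

```text
2.0 [0.0612 0.3296 0.4051] [-1.3562 -0.3231 -0.134   2.1173 -0.043   1.3437 -0.1576] [ 0.6457  0.1123 -0.179 ]
[[-0.9677  0.252   0.0006]
 [ 0.252   0.9677  0.0011]
 [-0.0003  0.0013 -1.    ]]
```

Call:
arm_command(plan=[{"dp": [-4,-14,-43],"spin": 0},{"dp": [-4,-14,-43],"spin": 0},{"dp": [-4,-14,-43],"spin": 0},{"dp": [-4,-14,-43],"spin": 0},{"dp": [-4,-14,-43],"spin": 0}])

```text
clock: 2.5
position: [0.0636, 0.2588, 0.6219]
ee_rot: [0.127, 0.992, 0.001, 0.0]
ft_force: [0.2, 0.6, -0.0]
grip_width: 1.003
grasp_force: 0.0
```

```bash
python3 s.py
```

```text
2.5 [0.0636 0.2588 0.6219] [-1.3286 -0.4748 -0.0956  1.7677 -0.0453  1.8451 -0.1102] [ 0.1887  0.6484 -0.0164]
[[-0.9677  0.2522  0.0002]
 [ 0.2522  0.9677  0.0014]
 [ 0.0001  0.0014 -1.    ]]
```

Call:
arm_command(plan=[{"dp": [-4,-14,-32],"spin": 0},{"dp": [-4,-14,-32],"spin": 0},{"dp": [-25,-8,0],"spin": 0},{"dp": [-25,-8,0],"spin": 0},{"dp": [0,0,0],"spin": 0}])

```text
clock: 3.0
position: [0.1031, 0.2075, 0.6849]
ee_rot: [0.131, 0.991, 0.001, 0.0]
ft_force: [-0.3, -0.6, 0.0]
grip_width: 1.002
grasp_force: 0.0
```

```bash
python3 s.py
```

```text
3.0 [0.1031 0.2075 0.6849] [-1.0725 -0.4985 -0.1108  1.6431 -0.0582  1.9928  0.1133] [-0.2895 -0.5702  0.0416]
[[-0.9654  0.2606  0.0002]
 [ 0.2606  0.9654  0.001 ]
 [ 0.0001  0.001  -1.    ]]
```

Call:
arm_command(plan=[{"dp": [-27,-9,0],"spin": 0},{"dp": [-27,-10,0],"spin": 0},{"dp": [-23,-17,0],"spin": 0},{"dp": [-23,-17,0],"spin": 0},{"dp": [0,0,0],"spin": 0}])

```text
clock: 3.5
position: [0.1817, 0.1416, 0.6861]
ee_rot: [0.131, 0.991, -0.001, -0.001]
ft_force: [-0.3, 0.2, -0.0]
grip_width: 1.0
grasp_force: 0.0
```

```bash
python3 s.py
```

```text
3.5 [0.1817 0.1416 0.6861] [-0.583  -0.4982 -0.1308  1.6394 -0.0682  1.9995  0.5819] [-0.3135  0.2051 -0.0028]
[[-0.9657  0.2598 -0.0025]
 [ 0.2598  0.9657 -0.0026]
 [ 0.0017 -0.0031 -1.    ]]
```

Call:
arm_command(plan=[{"dp": [-22,-29,0],"spin": 0},{"dp": [-22,-29,0],"spin": 0},{"dp": [-22,-29,0],"spin": 0},{"dp": [-40,-9,40],"spin": 0},{"dp": [-40,-9,40],"spin": 0}])

```text
clock: 4.0
position: [0.2902, 0.0164, 0.6185]
ee_rot: [0.127, 0.992, -0.003, -0.002]
ft_force: [1.2, 1.4, 0.4]
grip_width: 1.001
grasp_force: 0.0
```

Call:
arm_command(plan=[{"dp": [-20,-8,50],"spin": 0.09},{"dp": [-20,-8,50],"spin": 0.09},{"dp": [-20,-8,50],"spin": 0.09},{"dp": [-20,-8,50],"spin": 0},{"dp": [0,0,0],"spin": 0}])

```text
clock: 4.5
position: [0.3443, -0.0392, 0.4296]
ee_rot: [0.26, 0.966, -0.005, -0.007]
ft_force: [-0.2, 0.4, 0.1]
grip_width: 1.001
grasp_force: 0.0
```

```bash
python3 s.py; cat > f.py <<'E'
from h import *
import sys
n=sys.argv[1]; c=cam(n); viewer.camera(n)
im=viewer.camera(n); cv2.imwrite(f'pics/{sys.argv[2]}.png',im)
for t in sys.argv[3:]:
    for r in finder.find_in(n,t)[:3]: print(t,np.round(r['score'],2),np.array(r['position']),proj(c,r['position']).round())
E
python3 f.py wrist w1 chilled_tumbler chilled_rim floor_mark base_tumbler base_rim stack_ledge coaster
```

```text
4.5 [ 0.3443 -0.0392  0.4296] [-0.1889 -0.3242  0.1328  2.0629  0.0482  1.4165  0.9745] [-0.2089  0.4387  0.0956]
[[-0.8651  0.5013 -0.0157]
 [ 0.5014  0.8652 -0.0065]
 [ 0.0103 -0.0134 -0.9999]]
chilled_tumbler 0.72 [0.4785 0.0039 0.0534] [435. 307.]
chilled_rim 0.91 [0.4765 0.0026 0.0546] [433. 307.]
chilled_rim 0.61 [ 0.4672 -0.2233  0.0615] [240. 398.]
base_tumbler 0.75 [ 0.4719 -0.2211  0.068 ] [243. 404.]
base_rim 0.87 [ 0.4665 -0.2223  0.0639] [240. 398.]
stack_ledge 0.87 [ 0.472  -0.2209  0.0687] [243. 405.]
coaster 0.69 [ 0.4588 -0.1992  0.007 ] [263. 353.]
```

View pics/w1.png

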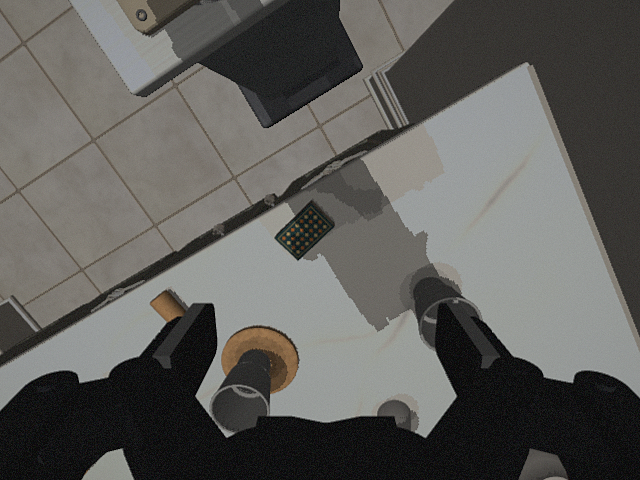

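The wrist view shows the chilled mouth at about (450,320), partly behind a finger, and the base mouth at about (240,410) on the coaster. The matchbox is at (305,230).

```bash
python3 - <<'E'
from h import *
c=cam('wrist'); print(onplane(c,450,320,.08),onplane(c,240,410,.089),onplane(c,260,360,.009))
o=manip.get_obs(); R=Ro.from_quat(o['ee_rot']).as_matrix(); p=np.array(o['position'])
print(proj(c,p+R@[0,0,.155]),proj(c,p+R@[0,0,.3]))
print(R.T@(np.array([.38,-.005,.36])-p)*1e3)
E
```

```text
[0.4916 0.0111 0.08  ] [ 0.4726 -0.2177  0.089 ] [ 0.4721 -0.2098  0.009 ]
[326.0971 335.5121] [326.0385 232.6282]
[-13.6953  47.9003  75.6477]
```

Call:
arm_command(plan=[{"dp": [-34,39,17],"spin": 0},{"dp": [-34,39,17],"spin": 0},{"dp": [-35,39,16],"spin": 0},{"dp": [0,0,0],"spin": -0.13},{"dp": [0,0,0],"spin": -0.13}])

```text
clock: 5.45
position: [0.4806, 0.0064, 0.3866]
ee_rot: [0.129, 0.992, -0.004, -0.005]
ft_force: [-0.7, -0.4, 1.0]
grip_width: 1.002
grasp_force: 0.0
```

Call:
arm_command(plan=[{"dp": [0,0,0],"spin": -0.13},{"dp": [0,0,0],"spin": -0.13},{"dp": [0,0,0],"spin": 0},{"dp": [0,0,0],"spin": 0}])

```text
clock: 5.85
position: [0.4795, 0.0057, 0.3883]
ee_rot: [0.004, 1.0, -0.003, -0.003]
ft_force: [0.4, -0.9, -0.3]
grip_width: 0.999
grasp_force: 0.0
```

```bash
python3 s.py; python3 f.py wrist w2 chilled_tumbler chilled_rim floor_mark silver_stopper jigger; python3 - <<'E'
from h import *
c=cam('wrist'); np.save('c2.npy',np.array(c,dtype=object),allow_pickle=True)
E
```

```text
5.85 [0.4795 0.0057 0.3883] [-0.2275  0.0204  0.1205  1.8589  0.0021  1.2694  1.4545] [ 0.3982 -0.862  -0.276 ]
[[-0.9999  0.0087 -0.0064]
 [ 0.0088  0.9999 -0.0051]
 [ 0.0064 -0.0052 -1.    ]]
chilled_tumbler 0.61 [0.5057 0.0103 0.0483] [333. 252.]
chilled_rim 0.7 [0.505  0.0088 0.0472] [331. 251.]
floor_mark 0.71 [0.5076 0.0055 0.0515] [327. 255.]
silver_stopper 0.94 [0.6169 0.0171 0.0708] [341. 378.]
jigger 0.72 [ 0.6186 -0.0989  0.0607] [215. 373.]
jigger 0.6 [ 0.467  -0.2292  0.0651] [ 34. 214.]
```

View pics/w2.png

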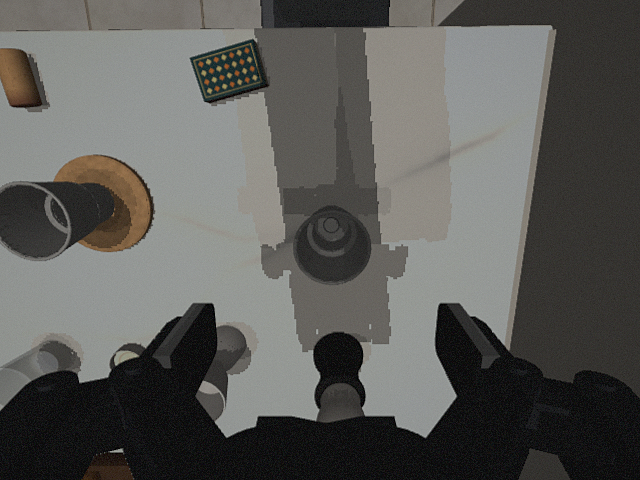

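The view shows the chilled mouth centred at (333,246), about 77 px across, with its floor mark at (332,225). The base mouth is at (34,220), cut off by the frame edge, and the stopper is at (340,370).

```bash
python3 - <<'E'
from h import *
c=cam('wrist'); im=cv2.imread('pics/w2.png',0)
a=onplane(c,333,245.5,.08); print('rim',a,'floor',onplane(c,332,225,.003),'base',onplane(c,34,221,.089))
# height from ring width: rim 60 mm
for z in (.06,.08,.1): print(z, np.linalg.norm(onplane(c,295,245.5,z)-onplane(c,371,245.5,z)))
# fit: rim circle on gradient
g=cv2.Canny(cv2.GaussianBlur(im,(3,3),0),40,100)
from scipy.optimize import minimize
dt=cv2.distanceTransform(255-g,cv2.DIST_L2,3)
th=np.linspace(0,2*np.pi,120)
def cost(p,z=.08,r=.03,f=c):
    uv=np.array([proj(f,[p[0]+r*np.cos(t),p[1]+r*np.sin(t),z]) for t in th])
    return np.minimum(cv2.remap(dt,uv[:,:1].astype(np.float32),uv[:,1:].astype(np.float32),1),6).mean()
r=minimize(cost,a[:2],method='Nelder-Mead',options=dict(initial_simplex=a[:2]+np.array([[0,0],[.004,0],[0,.004]])))
print(r.x,r.fun); print('w1 two-view check: est1 .4916 .0111')
E
```

```text
rim [0.4901 0.0103 0.08  ] floor [0.4927 0.0104 0.003 ] base [ 0.4673 -0.2112  0.089 ]
0.06 0.06328893038080731
0.08 0.05903203333770067
0.1 0.054775136294594025
[0.4906 0.0096] 0.8843439817428589
w1 two-view check: est1 .4916 .0111
```

Call:
arm_command(plan=[{"dp": [-7,3,30],"spin": 0},{"dp": [-6,3,30],"spin": 0},{"dp": [0,0,30],"spin": 0},{"dp": [0,0,0],"spin": 0},{"dp": [0,0,0],"spin": 0}])

```text
clock: 6.7
position: [0.492, 0.0111, 0.2985]
ee_rot: [0.003, 1.0, -0.003, -0.004]
ft_force: [0.9, 0.5, -0.3]
grip_width: 0.996
grasp_force: 0.0
```

```bash
python3 s.py; python3 f.py wrist w3 chilled_rim floor_mark
```

```text
6.7 [0.492  0.0111 0.2985] [-0.2275  0.133   0.1186  1.9389 -0.0126  1.0785  1.4617] [ 0.8547  0.5221 -0.2806]
[[-1.      0.0052 -0.0073]
 [ 0.0053  1.     -0.0054]
 [ 0.0073 -0.0054 -1.    ]]
chilled_rim 0.96 [0.5084 0.0068 0.0536] [320. 284.]
floor_mark 0.88 [0.5091 0.0043 0.0563] [316. 287.]
```

Call:
arm_command(plan=[{"dp": [0,0,39],"spin": 0},{"dp": [0,0,39],"spin": 0},{"dp": [0,0,0],"spin": 0},{"dp": [0,0,0],"spin": 0}])

```text
clock: 7.3
position: [0.4917, 0.0107, 0.2211]
ee_rot: [0.002, 1.0, -0.003, -0.003]
ft_force: [0.8, 0.2, 0.7]
grip_width: 1.002
grasp_force: 0.0
```

Call:
arm_command(plan=[{"dp": [0,0,0],"spin": 0},{"dp": [0,0,0],"spin": 0},{"dp": [0,0,0],"spin": 0},{"dp": [0,0,0],"spin": 0},{"dp": [0,0,0],"spin": 0}], grip=1, newtons=30)

```text
clock: 7.8
position: [0.4926, 0.0107, 0.2223]
ee_rot: [0.003, 1.0, -0.002, -0.001]
ft_force: [-0.2, -1.8, 8.7]
grip_width: 0.67
grasp_force: 30.4
```

Call:
arm_command(plan=[{"dp": [0,0,-10],"spin": 0},{"dp": [0,0,-30],"spin": 0},{"dp": [0,0,-40],"spin": 0},{"dp": [0,0,-30],"spin": 0},{"dp": [0,0,0],"spin": 0}])

```text
clock: 8.3
position: [0.4932, 0.0113, 0.3353]
ee_rot: [0.003, 1.0, -0.002, 0.001]
ft_force: [0.2, 0.3, -1.7]
grip_width: 0.671
grasp_force: 32.7
```

```bash
python3 s.py
```

```text
8.3 [0.4932 0.0113 0.3353] [-0.2316  0.0932  0.1211  1.899  -0.0079  1.1494  1.458 ] [ 0.1902  0.2702 -1.6762]
[[-1.      0.0051  0.0012]
 [ 0.005   1.     -0.0039]
 [-0.0012 -0.0039 -1.    ]]
```

Call:
arm_command(plan=[{"dp": [-4,-25,-20],"spin": 0},{"dp": [-8,-45,-20],"spin": 0},{"dp": [-8,-45,-5],"spin": 0},{"dp": [-8,-45,0],"spin": 0},{"dp": [-6,-35,0],"spin": 0}])

```text
clock: 8.8
position: [0.525, -0.1865, 0.3761]
ee_rot: [0.003, 1.0, -0.003, -0.003]
ft_force: [-0.2, 0.0, -1.2]
grip_width: 0.67
grasp_force: 32.9
```

Call:
arm_command(plan=[{"dp": [-4,-29,0],"spin": 0},{"dp": [0,0,0],"spin": 0},{"dp": [0,0,0],"spin": 0},{"dp": [0,0,0],"spin": 0}])

```text
clock: 9.2
position: [0.5294, -0.2114, 0.3757]
ee_rot: [0.002, 1.0, -0.002, -0.004]
ft_force: [-0.3, -0.1, -1.5]
grip_width: 0.671
grasp_force: 32.9
```

```bash
python3 s.py; python3 f.py wrist w4 base_tumbler base_rim stack_ledge coaster handle_mid thermometer
```

```text
9.2 [ 0.5294 -0.2114  0.3757] [ 0.0307  0.2307  0.3121  1.6652 -0.0669  1.2625  1.9231] [-0.3193 -0.1181 -1.4614]
[[-1.      0.0034 -0.0073]
 [ 0.0034  1.     -0.0044]
 [ 0.0072 -0.0044 -1.    ]]
base_tumbler 0.92 [ 0.4708 -0.2176  0.0606] [318. 154.]
base_rim 0.84 [ 0.4685 -0.2172  0.056 ] [319. 150.]
base_rim 0.23 [ 0.4266 -0.3755  0.1317] [16. 77.]
stack_ledge 0.73 [ 0.4737 -0.22    0.0553] [315. 157.]
stack_ledge 0.45 [ 0.4291 -0.3745  0.1294] [23. 83.]
coaster 0.91 [ 0.4622 -0.1896  0.0081] [351. 140.]
handle_mid 0.66 [ 0.4308 -0.3774  0.1322] [14. 86.]
```

View pics/w4.png

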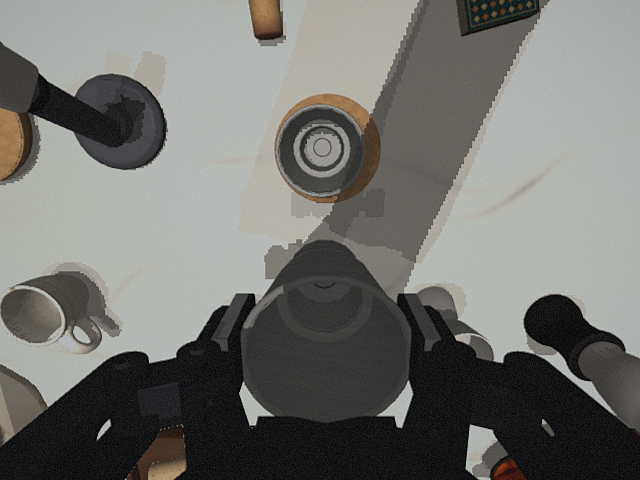

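The view shows the base mouth centred at (320,148), with its floor mark at (322,147) and the coaster centred at (327,148). The held tumbler's rim is centred at about (327,348) and its floor mark at (325,282). The real stand's foot is at (120,120).

```bash
cat >> h.py <<'E'
from scipy.optimize import minimize
def fitring(im,c,a,z,r):
    g=cv2.Canny(cv2.GaussianBlur(im,(3,3),0),40,100); dt=cv2.distanceTransform(255-g,cv2.DIST_L2,3)
    th=np.linspace(0,2*np.pi,120)
    def cost(p):
        uv=np.array([proj(c,[p[0]+r*np.cos(t),p[1]+r*np.sin(t),z]) for t in th]).astype(np.float32)
        return np.minimum(cv2.remap(dt,uv[:,:1],uv[:,1:],1),6).mean()
    a=np.array(a[:2]); q=minimize(cost,a,method='Nelder-Mead',options=dict(initial_simplex=a+np.array([[0,0],[.004,0],[0,.004]])))
    return q.x,q.fun
E
python3 - <<'E'
from h import *
c=cam('wrist'); im=cv2.imread('pics/w4.png',0)
a=onplane(c,320,148,.089); print(a,'floor',onplane(c,322,147,.012),'coaster',onplane(c,327,148,.009)); 
for r in (.03,.0275): print(fitring(im,c,a,.089,r))
print('coaster',fitring(im,c,onplane(c,327,148,.009),.009,.047))
for z in (.07,.089,.11): print(z,np.linalg.norm(onplane(c,275,148,z)-onplane(c,366,148,z)))
o=manip.get_obs();p=np.array(o['position']);R=Ro.from_quat(o['ee_rot']).as_matrix()
zr=p[2]-.142
b=onplane(c,327,348,zr); print('held rim',b,fitring(im,c,b,zr,.03)); f=onplane(c,325,282,zr-.077); print('held floor',f, 'axis',p+R@[0,0,.142],p+R@[0,0,.219])
print(np.linalg.norm(onplane(c,243,348,zr)-onplane(c,411,348,zr)))
E
```

```text
[ 0.4655 -0.2167  0.089 ] floor [ 0.4678 -0.2165  0.012 ] coaster [ 0.4688 -0.2122  0.009 ]
(array([ 0.4678, -0.2178]), np.float64(1.804237723350525))
(array([ 0.4678, -0.2169]), np.float64(1.475642442703247))
coaster (array([ 0.4707, -0.212 ]), np.float64(0.32865285873413086))
0.07 0.06521959957090367
0.089 0.06071655372657995
0.11 0.055739503056537895
held rim [ 0.5256 -0.212   0.2339] (array([ 0.5285, -0.2123]), np.float64(2.725158214569092))
held floor [ 0.5335 -0.2133  0.1569] axis [ 0.5284 -0.2131  0.2339] [ 0.5279 -0.2135  0.1569]
0.05688751884167679
```

```bash
python3 - <<'E'
from h import *
c=cam('wrist'); im=cv2.imread('pics/w4.png')
o=manip.get_obs();p=np.array(o['position'])
for dz in (.140,.146):
    zr=p[2]-dz; print(dz,'rim outer near',onplane(c,327,274,zr)[0],'rim far',onplane(c,327,424,zr)[0],'foot near',onplane(c,322,240,zr-.08)[0],'floor',onplane(c,325,282,zr-.077)[0])
cv2.imwrite('pics/w4c.png',cv2.resize(im[225:435,220:430],None,fx=2.8,fy=2.8,interpolation=cv2.INTER_CUBIC))
E
```

```text
0.14 rim outer near 0.49804112080817825 rim far 0.5550214801344158 foot near 0.5100926994662928 floor 0.5327083594291244
0.146 rim outer near 0.5003848537997314 rim far 0.5604942870264218 foot near 0.5118278027603971 floor 0.5351999288484343
```

View pics/w4c.png

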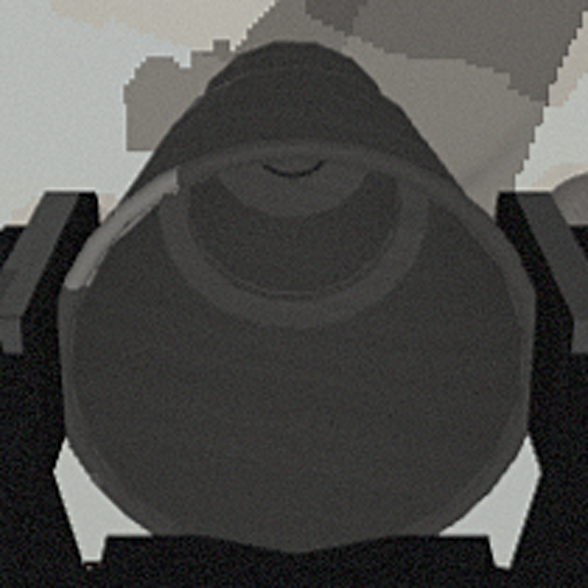

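Call:
arm_command(plan=[{"dp": [20,-1,0],"spin": 0},{"dp": [20,-1,0],"spin": 0},{"dp": [20,-2,0],"spin": 0},{"dp": [0,0,0],"spin": 0},{"dp": [0,0,0],"spin": 0}])

```text
clock: 10.1
position: [0.4694, -0.2163, 0.3766]
ee_rot: [0.002, 1.0, -0.003, -0.003]
ft_force: [0.1, 0.3, -1.3]
grip_width: 0.672
grasp_force: 32.9
```

Call:
arm_command(plan=[{"dp": [0,0,25],"spin": 0},{"dp": [0,0,25],"spin": 0},{"dp": [0,0,20],"spin": 0},{"dp": [0,0,0],"spin": 0},{"dp": [0,0,0],"spin": 0}])

```text
clock: 10.6
position: [0.4695, -0.2166, 0.3067]
ee_rot: [0.002, 1.0, -0.003, -0.004]
ft_force: [-0.3, -0.1, -1.0]
grip_width: 0.668
grasp_force: 32.9
```

```bash
python3 s.py
```

```text
10.6 [ 0.4695 -0.2166  0.3067] [ 0.0505  0.1762  0.321   1.8808 -0.0536  1.0987  1.9579] [-0.3161 -0.1047 -1.045 ]
[[-1.      0.0044 -0.0071]
 [ 0.0044  1.     -0.0054]
 [ 0.0071 -0.0054 -1.    ]]
```

Call:
arm_command(plan=[{"dp": [0,0,10],"spin": 0},{"dp": [0,0,10],"spin": 0},{"dp": [0,0,10],"spin": 0},{"dp": [0,0,0],"spin": 0}])

```text
clock: 11.0
position: [0.4681, -0.2166, 0.2747]
ee_rot: [0.002, 1.0, -0.002, -0.005]
ft_force: [0.0, 0.5, -1.2]
grip_width: 0.673
grasp_force: 32.9
```

Call:
arm_command(plan=[{"dp": [0,0,4],"spin": 0},{"dp": [0,0,4],"spin": 0},{"dp": [0,0,3],"spin": 0},{"dp": [0,0,0],"spin": 0}])

```text
clock: 11.4
position: [0.4689, -0.2169, 0.2655]
ee_rot: [0.002, 1.0, -0.003, -0.003]
ft_force: [-0.6, 1.0, 1.8]
grip_width: 0.673
grasp_force: 33.0
```

Call:
arm_command(plan=[{"dp": [0,0,1],"spin": 0},{"dp": [0,0,0],"spin": 0}])

```text
clock: 11.6
position: [0.4692, -0.2169, 0.2653]
ee_rot: [0.002, 1.0, -0.003, -0.002]
ft_force: [-1.3, 1.2, 8.9]
grip_width: 0.674
grasp_force: 33.3
```

Call:
arm_command(plan=[{"dp": [0,0,0],"spin": 0},{"dp": [0,0,0],"spin": 0},{"dp": [0,0,0],"spin": 0},{"dp": [0,0,0],"spin": 0}], grip=-1)

```text
clock: 12.0
position: [0.4685, -0.217, 0.2641]
ee_rot: [0.002, 1.0, -0.003, -0.004]
ft_force: [1.1, -0.4, 0.9]
grip_width: 0.999
grasp_force: 0.0
```

Call:
arm_command(plan=[{"dp": [0,0,-15],"spin": 0},{"dp": [0,0,-40],"spin": 0},{"dp": [0,0,-40],"spin": 0},{"dp": [-30,0,-25],"spin": 0},{"dp": [-20,0,0],"spin": 0}])

```text
clock: 12.5
position: [0.5211, -0.2168, 0.3883]
ee_rot: [0.002, 1.0, -0.003, 0.0]
ft_force: [-0.1, 0.1, -0.5]
grip_width: 1.004
grasp_force: 0.0
```

```bash
python3 s.py; python3 f.py wrist w5 chilled_rim base_rim floor_mark handle_mid thermometer stand
```

```text
12.5 [ 0.5211 -0.2168  0.3883] [ 0.0326  0.2063  0.3216  1.6668 -0.0613  1.2768  1.9315] [-0.1415  0.1108 -0.5075]
[[-1.      0.0047  0.0002]
 [ 0.0047  1.     -0.0066]
 [-0.0003 -0.0066 -1.    ]]
chilled_rim 0.72 [ 0.4733 -0.2207  0.0955] [321. 168.]
base_rim 0.59 [ 0.6432 -0.2114  0.0101] [333. 326.]
floor_mark 0.73 [ 0.4747 -0.2215  0.0941] [320. 170.]
floor_mark 0.28 [ 0.3599 -0.084   0.0142] [490.  16.]
handle_mid 0.68 [ 0.4235 -0.3725  0.1369] [44. 86.]
thermometer 0.81 [ 0.4239 -0.3768  0.1384] [34. 86.]
stand 0.83 [ 0.4429 -0.3819  0.0065] [144. 125.]
```

View pics/w5.png

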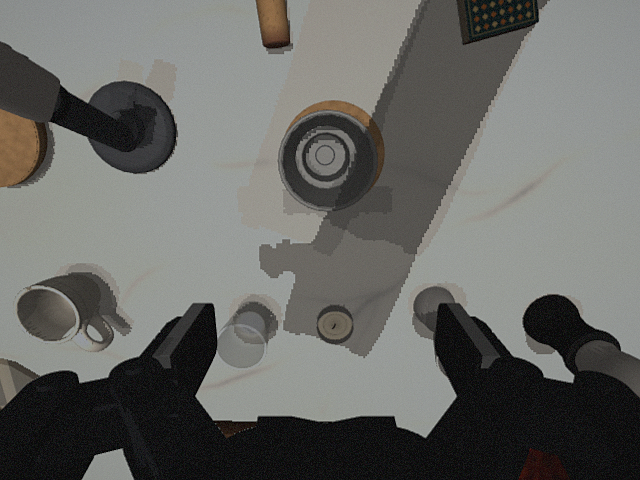

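Nested: the inner rim is at (328,160), its mark at (325,155), and it sits concentric. Now the thermometer, with a view from above the stand.

Call:
arm_command(plan=[{"dp": [12,-35,-13],"spin": 0},{"dp": [12,-35,-13],"spin": 0},{"dp": [12,-35,-13],"spin": 0},{"dp": [12,-35,-13],"spin": 0},{"dp": [0,0,0],"spin": 0}])

```text
clock: 13.4
position: [0.4675, -0.3614, 0.439]
ee_rot: [0.007, 1.0, -0.004, -0.003]
ft_force: [-0.5, 0.1, 0.2]
grip_width: 1.0
grasp_force: 0.0
```

```bash
python3 - <<'E'
from h import *
im=cv2.imread('pics/w5.png',0)
E
python3 s.py; python3 f.py wrist w6 handle_mid thermometer stand stand_mouth
python3 - <<'E'
from h import *
import pickle; c=cam('wrist'); pickle.dump(c,open('c6.pkl','wb'))
for n in ('scene','side'):
    viewer.camera(n); im=viewer.camera(n); cv2.imwrite(f'pics/{n}6.png',im)
a=cv2.imread('pics/scene6.png')[285:385,255:375]; b=cv2.imread('pics/side6.png')[265:365,250:370]; w=cv2.imread('pics/w6.png')
out=np.vstack([np.hstack([cv2.resize(a,(320,267)),cv2.resize(b,(320,267))]),cv2.resize(w,(640,480))[:330]])
cv2.imwrite('pics/m6.png',out)
E
```

```text
13.4 [ 0.4675 -0.3614  0.439 ] [ 0.223   0.2457  0.4296  1.526  -0.0926  1.3914  2.2152] [-0.5074  0.0547  0.2095]
[[-0.9999  0.0132 -0.0056]
 [ 0.0133  0.9999 -0.0088]
 [ 0.0055 -0.0089 -0.9999]]
handle_mid 0.86 [ 0.4129 -0.3806  0.1982] [292. 168.]
handle_mid 0.71 [ 0.357  -0.0875  0.0121] [606.  89.]
thermometer 0.74 [ 0.409  -0.3789  0.1969] [295. 161.]
thermometer 0.2 [ 0.4583 -0.3789  0.0104] [312. 195.]
stand 0.85 [ 0.3913 -0.6506  0.0136] [ 45. 133.]
stand 0.84 [ 0.4575 -0.3801  0.0118] [311. 194.]
stand_mouth 0.84 [ 0.4581 -0.3783  0.0112] [313. 195.]
stand_mouth 0.68 [ 0.3951 -0.6443  0.0093] [ 55. 137.]
```

View pics/m6.png

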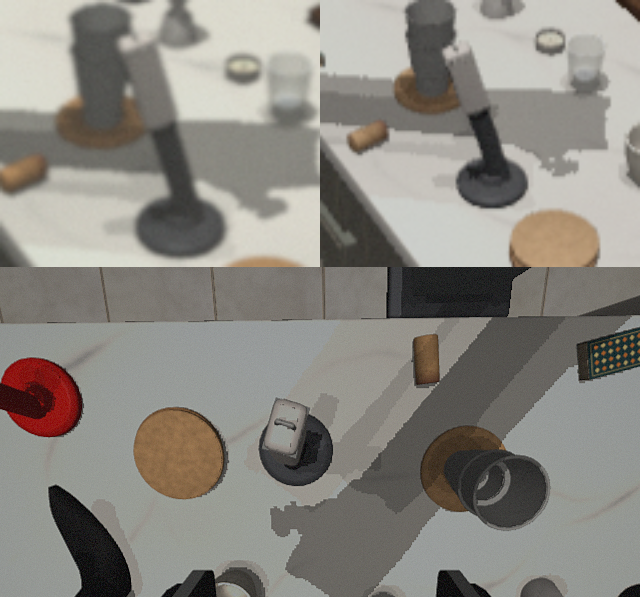

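The wrist view (rows offset by 267) shows the handle top at about (287,163) and the dark foot centred at (296,183). The lean is towards the robot. The red stand at (40,130) is the look-alike. The top-row crops confirm the handle sits in the dark stand.

```bash
cat > therm.py <<'E'
from h import *
import pickle
c=pickle.load(open('c6.pkl','rb')); im=cv2.imread('pics/w6.png',0)
g=cv2.Canny(cv2.GaussianBlur(im,(3,3),0),30,80); dt=cv2.distanceTransform(255-g,cv2.DIST_L2,3)
print('foot',onplane(c,296,183,.012),fitring(im,c,onplane(c,296,183,.012),.012,.04))
top=onplane(c,287,163,.195); print('top',top)
s=np.linspace(-1,1,15); sq=np.array([(a,e) for a in s for e in(-1,1)]+[(e,a) for a in s for e in (-1,1)])
lean=np.radians(15)
def frame(y): # thermometer axes: -x own horizontally = lean dir
    L=np.array([np.cos(y),np.sin(y),0]); Z=np.cos(lean)*np.array([0,0,1])+np.sin(lean)*L
    Y=np.cross(Z,-L); Y/=np.linalg.norm(Y); return np.cross(Y,Z),Y,Z
def cost(p):
    X,Y,Z=frame(p[2]); P=np.array([p[0],p[1],.114+.086*np.cos(lean)])
    uv=np.array([proj(c,P+X*.015*a+Y*.010*b) for a,b in sq]).astype(np.float32)
    return np.minimum(cv2.remap(dt,uv[:,:1],uv[:,1:],1),6).mean()
best=min((minimize(cost,[top[0]+dx,top[1]+dy,y],method='Nelder-Mead',options=dict(initial_simplex=np.array([top[0]+dx,top[1]+dy,y])+np.array([[0,0,0],[.005,0,0],[0,.005,0],[0,0,.15]]))) for y in (2.6,2.8,3.0,3.2) for dx in (-.005,0,.005) for dy in (-.004,.004)),key=lambda r:r.fun)
print(best.x,best.fun); X,Y,Z=frame(best.x[2]); T=np.array([*best.x[:2],.197]); print('mid',T-.043*Z,'mouth',T-.086*Z,'at z=.012',T-Z*(.185/Z[2]),'Z',Z)
for n in ('scene','side'):
    k=cam(n); print(n,'top',proj(k,T),'mid',proj(k,T-.043*Z),'mouth',proj(k,T-.086*Z))
E
python3 therm.py
```

```text
foot [ 0.4488 -0.3872  0.012 ] (array([ 0.4473, -0.3881]), np.float64(0.94394850730896))
top [ 0.4139 -0.3765  0.195 ]
[ 0.4125 -0.3756  2.8721] 0.9955418705940247
mid [ 0.4233 -0.3786  0.1555] mouth [ 0.434  -0.3815  0.1139] at z=.012 [ 0.4603 -0.3888  0.012 ] Z [-0.2495  0.0689  0.9659]
scene top [303.823  296.9553] mid [308.7983 312.8406] mouth [313.5934 328.1503]
side top [299.8305 281.386 ] mid [303.7649 292.5692] mouth [307.5774 303.4062]
```

Call:
arm_command(plan=[{"dp": [0,0,0],"spin": 0.128},{"dp": [0,0,0],"spin": 0.128},{"dp": [20,-13,0],"spin": 0},{"dp": [19,-13,0],"spin": 0},{"dp": [0,0,0],"spin": 0}])

```text
clock: 14.4
position: [0.424, -0.3728, 0.4379]
ee_rot: [0.132, 0.991, -0.003, -0.003]
ft_force: [-0.4, 0.3, 0.9]
grip_width: 0.998
grasp_force: 0.0
```

Call:
arm_command(plan=[{"dp": [0,0,0],"spin": 0},{"dp": [0,0,0],"spin": 0}])

```text
clock: 14.6
position: [0.4275, -0.3705, 0.4373]
ee_rot: [0.129, 0.992, -0.003, -0.003]
ft_force: [0.7, 0.1, -0.0]
grip_width: 0.994
grasp_force: 0.0
```

```bash
python3 s.py; python3 f.py wrist w7 handle_mid thermometer; python3 - <<'E'
from h import *
import pickle; pickle.dump(cam('wrist'),open('c7.pkl','wb'))
E
sed -e 's/c6.pkl/c7.pkl/;s/w6.png/w7.png/' -e "s/^top=.*/top=np.array([.4125,-.3756,.197]);print(proj(c,top))/" therm.py > t7.py; sed -i '/foot/d' t7.py; python3 t7.py
```

```text
14.6 [ 0.4275 -0.3705  0.4373] [ 0.222   0.1887  0.473   1.5957 -0.0789  1.38    2.0142] [ 0.6705  0.1323 -0.0253]
[[-0.9665  0.2566 -0.0066]
 [ 0.2566  0.9665 -0.005 ]
 [ 0.0051 -0.0066 -1.    ]]
handle_mid 0.29 [ 0.4782 -0.2066  0.0996] [530. 231.]
thermometer 0.71 [ 0.4081 -0.3815  0.1965] [301. 235.]
[313.5015 240.3861]
[ 0.4091 -0.3816  2.8199] 0.8390638828277588
mid [ 0.4197 -0.3852  0.1555] mouth [ 0.4303 -0.3887  0.1139] at z=.012 [ 0.4562 -0.3973  0.012 ] Z [-0.2455  0.0818  0.9659]
scene top [303.8699 298.528 ] mid [308.9384 314.6168] mouth [313.827  330.1345]
side top [299.8328 282.8727] mid [303.8275 294.1982] mouth [307.7004 305.1784]
```

Call:
arm_command(plan=[{"dp": [3,-13,0],"spin": 0},{"dp": [0,0,35],"spin": 0.02},{"dp": [0,0,40],"spin": 0.02},{"dp": [0,0,30],"spin": 0},{"dp": [0,0,18],"spin": 0}])

```text
clock: 15.3
position: [0.4186, -0.3839, 0.3119]
ee_rot: [0.15, 0.989, -0.003, -0.004]
ft_force: [0.1, 0.9, 0.0]
grip_width: 0.997
grasp_force: 0.0
```

Call:
arm_command(plan=[{"dp": [0,0,0],"spin": 0},{"dp": [0,0,0],"spin": 0}])

```text
clock: 15.5
position: [0.4194, -0.3843, 0.3151]
ee_rot: [0.15, 0.989, -0.003, -0.003]
ft_force: [0.3, -0.1, -0.6]
grip_width: 0.999
grasp_force: 0.0
```

Call:
arm_command(plan=[{"dp": [0,0,0],"spin": 0},{"dp": [0,0,0],"spin": 0},{"dp": [0,0,0],"spin": 0},{"dp": [0,0,0],"spin": 0},{"dp": [0,0,0],"spin": 0}], grip=1, newtons=25)

```text
clock: 16.0
position: [0.4196, -0.3836, 0.3149]
ee_rot: [0.15, 0.989, -0.003, -0.003]
ft_force: [-0.3, 0.2, 1.4]
grip_width: 0.233
grasp_force: 30.3
```

Call:
arm_command(plan=[{"dp": [0,0,0],"spin": 0},{"dp": [0,0,0],"spin": 0},{"dp": [0,0,0],"spin": 0}])

```text
clock: 16.3
position: [0.4197, -0.3836, 0.3148]
ee_rot: [0.15, 0.989, -0.003, -0.003]
ft_force: [-1.4, 0.7, 5.2]
grip_width: 0.225
grasp_force: 30.8
```

```bash
python3 s.py
```

```text
16.3 [ 0.4197 -0.3836  0.3148] [ 0.2589  0.2907  0.4719  1.7494 -0.1349  1.1366  2.0408] [-1.3751  0.7149  5.2408]
[[-0.9551  0.2963 -0.0065]
 [ 0.2964  0.9551 -0.0054]
 [ 0.0046 -0.0071 -1.    ]]
```

Call:
arm_command(plan=[{"dp": [3,0,-10],"spin": 0},{"dp": [4,0,-16],"spin": 0},{"dp": [5,0,-18],"spin": 0},{"dp": [5,0,-18],"spin": 0},{"dp": [5,0,-17],"spin": 0}], newtons=20)

```text
clock: 16.8
position: [0.3985, -0.3766, 0.3956]
ee_rot: [0.15, 0.989, -0.003, -0.003]
ft_force: [0.4, -0.3, -0.1]
grip_width: 0.227
grasp_force: 29.8
```

Call:
arm_command(plan=[{"dp": [0,0,0],"spin": 0},{"dp": [0,0,0],"spin": 0}])

```text
clock: 17.0
position: [0.399, -0.3766, 0.3941]
ee_rot: [0.15, 0.989, -0.003, -0.002]
ft_force: [0.4, -0.1, -2.3]
grip_width: 0.23
grasp_force: 29.9
```

```bash
python3 s.py; python3 f.py side sd8 thermometer handle_mid tip_face
```

```text
17.0 [ 0.399  -0.3766  0.3941] [ 0.2382  0.1727  0.4884  1.7049 -0.0758  1.2854  2.0117] [ 0.4493 -0.1059 -2.2689]
[[-0.9551  0.2963 -0.0058]
 [ 0.2964  0.9551 -0.0055]
 [ 0.0039 -0.007  -1.    ]]
thermometer 0.76 [ 0.4019 -0.3889  0.21  ] [299. 281.]
tip_face 0.69 [ 0.4564 -0.2383  0.0571] [291. 290.]
```

Call:
arm_command(plan=[{"dp": [-9,0,-2],"spin": 0},{"dp": [-9,0,-1],"spin": 0},{"dp": [-9,0,-1],"spin": 0},{"dp": [-9,0,0],"spin": 0},{"dp": [0,0,0],"spin": 0}])

```text
clock: 17.75
position: [0.435, -0.3872, 0.397]
ee_rot: [0.149, 0.989, -0.003, -0.003]
ft_force: [-0.1, -0.2, -1.5]
grip_width: 0.232
grasp_force: 29.9
```

```bash
python3 s.py; python3 - <<'E'
from h import *
viewer.camera('wrist'); w=viewer.camera('wrist'); s=viewer.camera('side'); q=viewer.camera('scene')
cv2.imwrite('pics/w9.png',w);cv2.imwrite('pics/s9.png',s);cv2.imwrite('pics/q9.png',q)
z=lambda a,k,sz: cv2.resize(a[k[0]:k[1],k[2]:k[3]],sz,interpolation=cv2.INTER_CUBIC)
cv2.imwrite('pics/m9.png',np.hstack([z(q,(230,380,260,380),(400,500)),z(s,(220,370,250,370),(400,500))]))
o=manip.get_obs();p=np.array(o['position']);R=Ro.from_quat(o['ee_rot']).as_matrix()
g=p+R@[0,0,.152]
for n,(u0,v0) in (('scene',(260,230)),('side',(250,220))):
    c=cam(n)
    for k in (0.0457,-.0487,-.0567,-.1447): print(n,k,(proj(c,g+[0,0,k])-[u0,v0])*400/120+[400*(n=='side'),0])
E
```

```text
17.75 [ 0.435  -0.3872  0.397 ] [ 0.2427  0.253   0.4826  1.613  -0.1115  1.307   2.0126] [-0.1277 -0.2113 -1.4691]
[[-0.9554  0.2952 -0.0072]
 [ 0.2953  0.9554 -0.0054]
 [ 0.0053 -0.0073 -1.    ]]
scene 0.0457 [183.1801  91.1236]
scene -0.0487 [182.535 223.585]
scene -0.0567 [182.4824 234.378 ]
scene -0.1447 [181.9244 348.95  ]
side 0.0457 [594.2651 111.512 ]
side -0.0487 [594.3296 205.2578]
side -0.0567 [594.3349 212.9226]
side -0.1447 [594.3911 294.5346]
```

View pics/m9.png

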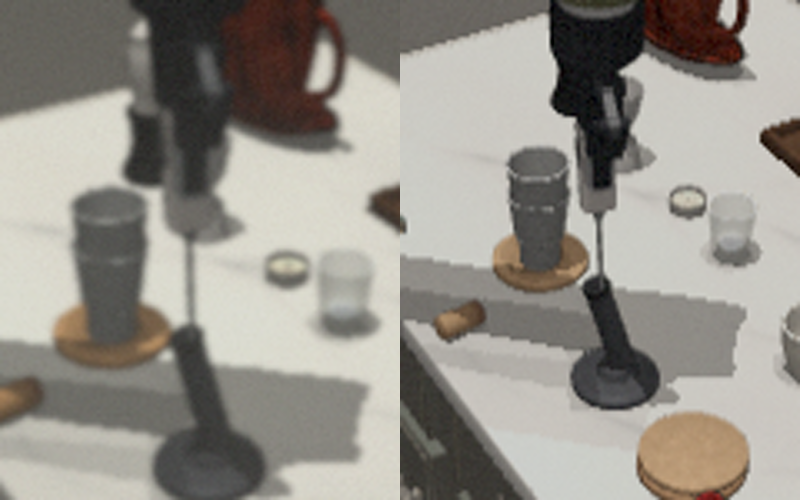

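The montage shows the handle and stem vertical in both views: the stem runs (189,235)–(189,325) in scene and (599,213)–(600,280) in side. The tip is still just inside the sleeve. Next I'll lift it clear with a firmer grip.

Call:
arm_command(plan=[{"dp": [0,0,-5],"spin": 0},{"dp": [0,0,-15],"spin": 0},{"dp": [0,0,-20],"spin": 0},{"dp": [0,0,-15],"spin": 0},{"dp": [0,0,0],"spin": 0}], newtons=40)

```text
clock: 18.45
position: [0.434, -0.3874, 0.4555]
ee_rot: [0.15, 0.989, -0.004, -0.001]
ft_force: [-0.4, -0.3, -0.4]
grip_width: 0.231
grasp_force: 41.5
```

Call:
arm_command(plan=[{"dp": [0,0,0],"spin": 0},{"dp": [0,0,0],"spin": 0}])

```text
clock: 18.65
position: [0.4338, -0.3868, 0.4516]
ee_rot: [0.15, 0.989, -0.003, -0.004]
ft_force: [-0.4, 0.2, -1.8]
grip_width: 0.226
grasp_force: 41.5
```

```bash
python3 s.py; python3 f.py wrist w10 tip_face handle_mid floor_mark chilled_rim; python3 - <<'E'
from h import *
import pickle
c5=cam('wrist'); p=viewer.camera_params('wrist')
T=np.eye(4); T[:3,:3]=np.array([[-1,.0047,.0002],[.0047,1,-.0066],[-.0003,-.0066,-1]]);T[:3,3]=[.5211,-.2168,.3883]
M=np.linalg.inv(T@np.array(p['T_tool_cam'])); c5=(*c5[:3],M[:3,:3],M[:3,3])
im=cv2.imread('pics/w5.png',0)
a=onplane(c5,328,160,.123); print('rim',a,fitring(im,c5,a,.123,.03),fitring(im,c5,a,.123,.0278)); b=onplane(c5,325,155,.046); print('mark',b,fitring(im,c5,b,.046,.0075))
c=cam('wrist'); o=manip.get_obs();q=np.array(o['position']);R=Ro.from_quat(o['ee_rot']).as_matrix()
print('nominal tip px',proj(c,q+R@[0,0,.152+.1447]),'mark px',proj(c,b))
E
```

```text
18.65 [ 0.4338 -0.3868  0.4516] [ 0.2369  0.2223  0.4897  1.5323 -0.0965  1.4161  2.0015] [-0.4396  0.2247 -1.7831]
[[-0.9551  0.2962 -0.0079]
 [ 0.2963  0.9551 -0.0045]
 [ 0.0062 -0.0067 -1.    ]]
tip_face 0.6 [ 0.4358 -0.3931  0.1563] [321. 242.]
handle_mid 0.88 [ 0.4181 -0.3814  0.331 ] [330. 350.]
handle_mid 0.68 [ 0.6158 -0.2921  0.0317] [452. 329.]
floor_mark 0.68 [ 0.4791 -0.2042  0.106 ] [548. 209.]
chilled_rim 0.58 [ 0.4745 -0.206   0.1029] [543. 204.]
rim [ 0.4653 -0.2166  0.123 ] (array([ 0.4668, -0.2149]), np.float64(1.3172607421875)) (array([ 0.4665, -0.2173]), np.float64(1.9771634340286255))
mark [ 0.4672 -0.2192  0.046 ] (array([ 0.466 , -0.2197]), np.float64(0.37786540389060974))
nominal tip px [325.4942 233.8135] mark px [497.76   189.7725]
```

```bash
python3 - <<'E'
from h import *
im=cv2.imread('pics/w10.png').astype(int)
c=cam('wrist')
for (y0,y1,x0,x1) in [(215,300,295,350)]:
    s=im[y0:y1,x0:x1]; m=((s[...,2]-s[...,0])>25).astype(np.uint8)
    n,l,st,ce=cv2.connectedComponentsWithStats(m)
    for i in range(1,n):
        if st[i,4]>15: print('copper',st[i]+[x0,y0,0,0,0],ce[i]+[x0,y0])
g=im.sum(2)//3
for r in range(222,300,6): print(r,' '.join(str(v) for v in g[r,304:342:2]))
viewer.camera('scene');s=viewer.camera('scene');cv2.imwrite('pics/q10.png',s);viewer.camera('side');s=viewer.camera('side');cv2.imwrite('pics/s10.png',s)
print(c[3]@[0,0,0]+c[4])
E
```

```text
copper [320 233  12  10  77] [325.4675 237.0519]
222 69 66 69 44 11 60 44 22 39 36 32 33 32 32 34 20 70 23 29
228 72 61 67 68 71 25 31 73 38 42 27 29 21 37 48 35 22 34 49
234 56 68 69 64 45 65 49 50 64 54 89 93 87 41 39 47 47 52 49
240 118 64 32 34 41 41 37 43 65 89 50 45 42 46 51 47 49 47 47
246 111 115 116 110 113 117 111 78 68 56 53 44 50 39 59 84 116 120 123
252 115 115 115 113 115 115 113 114 115 78 47 45 45 111 117 117 113 116 114
258 116 112 107 104 104 188 164 121 113 62 56 58 46 107 116 108 109 118 115
264 172 169 68 75 70 72 75 77 70 65 62 65 59 77 76 64 63 70 71
270 167 67 72 73 73 76 76 51 39 42 50 45 49 43 45 65 74 77 65
276 87 73 77 73 76 72 73 72 76 63 55 54 61 68 72 64 64 63 63
282 60 77 73 74 70 69 81 65 73 78 92 81 52 43 71 56 80 63 66
288 73 76 73 78 80 66 61 67 60 67 72 66 64 66 70 60 66 65 66
294 78 16 2 21 24 14 10 6 2 5 5 10 20 10 15 13 7 13 20
[ 0.2436 -0.5539  0.2762]
```

```bash
python3 - <<'E'
from h import *
o=manip.get_obs();q=np.array(o['position']);R=Ro.from_quat(o['ee_rot']).as_matrix()
N=q+R@[0,0,.297]; rays=[ray(cam('wrist'),326,239)]
for f,n in (('q10','scene'),('s10','side')):
    im=cv2.imread(f'pics/{f}.png').astype(int); c=cam(n); u,v=proj(c,N).round().astype(int); print(n,'nom',proj(c,N), 'handle bottom nom',proj(c,N+[0,0,.096]))
    x0,y0=u-12,v-32; s=im[y0:y0+46,x0:x0+28]
    m=((s[...,2]-s[...,0])>22); ys,xs=np.where(m); print('copper',len(xs),(xs+x0).tolist()[:40],(ys+y0).tolist()[:40])
    for r in range(0,46,3): print(r+y0,' '.join(f'{k:3d}' for k in s[r].sum(1)//3))
    print('cols',x0)
E
```

```text
scene nom [314.4622 313.8383] handle bottom nom [314.6451 274.6384]
copper 51 [316, 317, 316, 317, 318, 317, 302, 303, 304, 302, 303, 304, 305, 302, 303, 304, 305, 306, 307, 302, 303, 304, 305, 306, 307, 308, 302, 303, 304, 305, 306, 307, 308, 309, 302, 303, 304, 305, 306, 307] [313, 313, 314, 314, 314, 315, 321, 321, 321, 322, 322, 322, 322, 323, 323, 323, 323, 323, 323, 324, 324, 324, 324, 324, 324, 324, 325, 325, 325, 325, 325, 325, 325, 325, 326, 326, 326, 326, 326, 326]
282  53  50  51  50  50  49  52  49  51  57  77 108 132 123 105  87  87  94  95  95  99  94  95 103 132 170 197 212
285 104  99  90  87  89 102 114 129 143 169 190 206 198 171 127 102 102 101 100  96  96 104 131 167 197 207 213 213
288 160 184 201 211 210 210 214 212 213 211 214 213 204 177 136 110 108  98 102 101 101 109 138 173 197 211 214 214
291 106 136 166 194 203 212 210 211 213 213 212 212 203 177 134 102 102 111 111 111 106 102  99 105 131 173 201 212
294 105 129 169 200 211 212 212 213 214 213 212 208 192 158 116 103 118 135 140 141 132 119 113 110 116 130 152 173
297 101 140 180 206 211 213 213 214 211 
[... 2889 characters left out ...]
 74  71  77  96  96  96  92 110 162 201 202 200 199 169  93 152 203 201 202 202 201 201 200 201 200 201 201 200
295  70  67  63  86  99 100 100  98  97  99 159 201 201 191 187 188 201 201 202 201 201 200 199 201 200 200 201 201
298  70  65  82  86  86  89  99  99 101 132 115 201 201 201 201 201 200 201 201 200 201 203 202 201 201 200 201 202
301  91  88  90  92 134 146 148 144 113  96 186 202 201 201 201 203 201 201 200 201 200 201 201 201 200 201 202 201
304  98  96  98  87  75  74  84 128 163 109  50  47  42  40  35  41  69 163 202 200 201 202 201 200 201 200 201 200
307 110 126 125 139 138 136 135 136 123  34  40  38  49  41  30  17  28  80 138 141 139 140 139 138 140 141 138 140
cols 296
```

```bash
python3 - <<'E'
from h import *
o=manip.get_obs();q=np.array(o['position']);R=Ro.from_quat(o['ee_rot']).as_matrix()
N=q+R@[0,0,.297]
r=[ray(cam('wrist'),326,239),ray(cam('scene'),317.2,315.7),ray(cam('side'),310.2,294.5)]
X,e=tri(r); print('nom',N,'tip',X,e, 'tool offs',R.T@(X-q))
X2,e2=tri(r[:2]);print(X2,e2)
# mark in scene-cam frame not visible; go in tool frame from wrist only
t=onplane(cam('wrist'),326,239,X[2]); print('wrist tip',t)
E
```

```text
nom [ 0.4318 -0.3885  0.1553] tip [ 0.4377 -0.3899  0.1499] [np.float64(0.0003853335703599769), np.float64(0.0004531967123405173), np.float64(0.0005111907544739093)] tool offs [-0.0061  0.0004  0.3024]
[ 0.4377 -0.39    0.1494] [np.float64(0.00027257607813722885), np.float64(0.0002725760781371484)]
wrist tip [ 0.4373 -0.3899  0.1499]
```

Call:
arm_command(plan=[{"dp": [4,25,0],"spin": 0},{"dp": [5,40,0],"spin": 0},{"dp": [5,40,0],"spin": 0},{"dp": [5,40,0],"spin": 0},{"dp": [3,28,0],"spin": 0}])

```text
clock: 19.65
position: [0.4645, -0.2125, 0.4515]
ee_rot: [0.149, 0.989, -0.003, -0.003]
ft_force: [0.5, 0.2, -0.2]
grip_width: 0.229
grasp_force: 41.6
```

Call:
arm_command(plan=[{"dp": [0,0,0],"spin": 0},{"dp": [0,0,0],"spin": 0},{"dp": [0,0,0],"spin": 0}])

```text
clock: 19.95
position: [0.4638, -0.2164, 0.4514]
ee_rot: [0.151, 0.989, -0.003, -0.003]
ft_force: [0.1, -0.4, -0.4]
grip_width: 0.229
grasp_force: 41.6
```

```bash
python3 s.py; python3 f.py wrist w11 tip_face floor_mark; python3 - <<'E'
from h import *
o=manip.get_obs();q=np.array(o['position']);R=Ro.from_quat(o['ee_rot']).as_matrix()
t=q+R@[-.0058,.0004,.302]; c=cam('wrist'); print('tip',t,proj(c,t),'mark',proj(c,[.4668,-.2185,.046]),'rim',proj(c,[.4668,-.2185,.123]))
w=cv2.imread('pics/w11.png'); cv2.imwrite('pics/w11c.png',cv2.resize(w[130:330,220:440],None,fx=3,fy=3,interpolation=cv2.INTER_CUBIC))
E
```

```text
19.95 [ 0.4638 -0.2164  0.4514] [ 0.009   0.05    0.3508  1.6994 -0.0096  1.3998  1.6294] [ 0.1324 -0.355  -0.387 ]
[[-0.9546  0.2979 -0.0069]
 [ 0.298   0.9546 -0.0056]
 [ 0.0049 -0.0074 -1.    ]]
tip_face 0.55 [ 0.4658 -0.2208  0.1568] [324. 241.]
floor_mark 0.56 [ 0.4814 -0.2212  0.0927] [329. 237.]
tip [ 0.4674 -0.2191  0.1492] [326.0407 239.3202] mark [327.0656 210.5168] rim [326.6746 229.5593]
```

View pics/w11c.png

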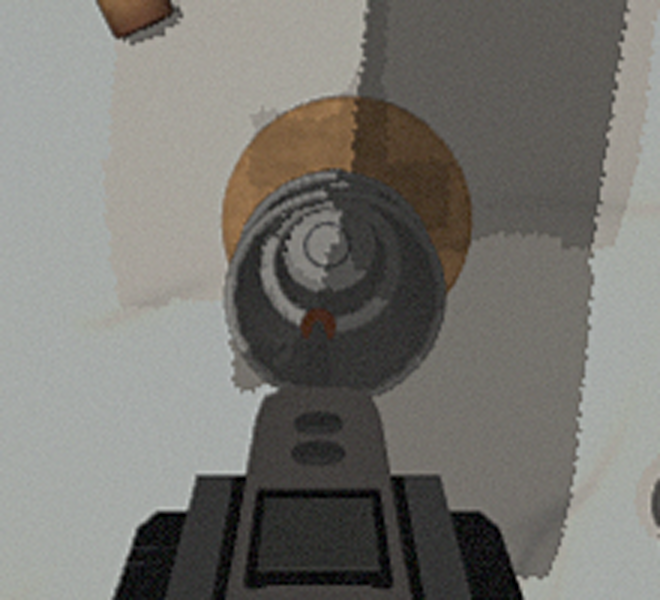

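The last view shows the copper tip at (326,236) and the ring mark at (329,211). The inner rim is centred at about (332,224). I'll check numerically that it isn't tilted before lowering.

```bash
python3 - <<'E'
from h import *
c=cam('wrist'); im=cv2.imread('pics/w11.png',0)
a=onplane(c,332,223.7,.123); print('rim',a)
for r in (.03,.0278): print(fitring(im,c,a,.123,r))
b=onplane(c,328.7,211,.046); print('mark',b,fitring(im,c,b,.046,.0075))
k=onplane(c,(222+471)/6+220,130+220/3,.009); print('coaster',k,fitring(im,c,k,.009,.047))
for z in (.115,.123,.13): print(z,np.linalg.norm(onplane(c,296,228,z)-onplane(c,368,228,z)))
E
python3 f.py scene q12 chilled_rim base_rim; python3 - <<'E'
from h import *
# silhouette edges of stack in scene picture, rows from rim down to base
im=cv2.imread('pics/q10.png'); c=cam('scene'); g=cv2.GaussianBlur(cv2.cvtColor(im,6),(3,3),0).astype(int)
for z in (.02,.04,.06,.08,.095,.105,.115,.12):
    u,v=proj(c,[.467,-.218,z]); r=int(round(v)); d=np.diff(g[r,int(u)-20:int(u)+22]); l=d[:20].argmin(); k=20+d[20:].argmax(); print(z,r,round(u,1),'edges',int(u)-20+l+.5,int(u)-20+k+.5,'mid',int(u)-20+(l+k)/2+.5)
E
```

```text
rim [ 0.4634 -0.2129  0.123 ]
(array([ 0.4696, -0.2154]), np.float64(1.783618688583374))
(array([ 0.4722, -0.2158]), np.float64(2.1227614879608154))
mark [ 0.4678 -0.2171  0.046 ] (array([ 0.4684, -0.2187]), np.float64(0.44084468483924866))
coaster [ 0.4691 -0.2095  0.009 ] (array([ 0.4697, -0.2101]), np.float64(1.6689974069595337))
0.115 0.06078135710948334
0.123 0.059189164538175576
0.13 0.057795996038281346
chilled_rim 0.57 [ 0.4673 -0.2296  0.1084] [294. 298.]
base_rim 0.82 [ 0.4574 -0.2329  0.0596] [291. 316.]
0.02 326 291.9 edges 276.5 309.5 mid 293.0
0.04 319 291.8 edges 283.5 301.5 mid 292.5
0.06 313 291.7 edges 282.5 302.5 mid 292.5
0.08 306 291.6 edges 281.5 303.5 mid 292.5
0.095 301 291.5 edges 281.5 303.5 mid 292.5
0.105 297 291.4 edges 281.5 303.5 mid 292.5
0.115 294 291.4 edges 281.5 303.5 mid 292.5
0.12 292 291.3 edges 281.5 303.5 mid 292.5
```

Call:
arm_command(plan=[{"dp": [-1,2,20],"spin": 0},{"dp": [0,0,25],"spin": 0},{"dp": [0,0,25],"spin": 0},{"dp": [0,0,15],"spin": 0},{"dp": [0,0,0],"spin": 0}])

```text
clock: 20.85
position: [0.4646, -0.2138, 0.3643]
ee_rot: [0.15, 0.989, -0.003, -0.005]
ft_force: [0.2, -0.2, -1.4]
grip_width: 0.227
grasp_force: 41.6
```

Call:
arm_command(plan=[{"dp": [0,0,0],"spin": 0},{"dp": [0,0,0],"spin": 0},{"dp": [0,0,0],"spin": 0},{"dp": [0,0,0],"spin": 0}])

```text
clock: 21.25
position: [0.4653, -0.2141, 0.367]
ee_rot: [0.15, 0.989, -0.003, -0.002]
ft_force: [0.1, -0.1, -0.9]
grip_width: 0.227
grasp_force: 41.6
```

Call:
arm_command(plan=[{"dp": [0,0,4],"spin": 0},{"dp": [0,0,4],"spin": 0},{"dp": [0,0,4],"spin": 0},{"dp": [0,0,0],"spin": 0},{"dp": [0,0,0],"spin": 0}])

```text
clock: 21.75
position: [0.465, -0.2141, 0.3541]
ee_rot: [0.15, 0.989, -0.003, -0.003]
ft_force: [-0.4, 0.2, -1.7]
grip_width: 0.228
grasp_force: 41.6
```

```bash
cat > fz.py <<'E'
from h import *
F=[];P=[]
for i in range(6): viewer.camera('side'); o=manip.get_obs(); F.append(o['ft_force']); P.append(o['position'])
print(o['clock'],np.mean(F,0),np.std(F,0),np.mean(P,0),Ro.from_quat(o['ee_rot']).as_matrix()[:,2])
E
python3 fz.py
```

```text
22.05 [-0.0446 -0.061  -0.9658] [0.3328 0.2228 0.6746] [ 0.4651 -0.2141  0.3544] [-0.0067 -0.0053 -1.    ]
```

Call:
arm_command(plan=[{"dp": [0,0,2],"spin": 0},{"dp": [0,0,2],"spin": 0},{"dp": [0,0,2],"spin": 0},{"dp": [0,0,0],"spin": 0},{"dp": [0,0,0],"spin": 0}])

```text
clock: 22.55
position: [0.465, -0.2142, 0.3482]
ee_rot: [0.15, 0.989, -0.003, -0.003]
ft_force: [1.1, 0.3, -0.8]
grip_width: 0.228
grasp_force: 41.6
```

```bash
python3 fz.py
```

```text
22.85 [ 0.2559 -0.189  -1.1533] [0.7635 0.4725 0.3398] [ 0.465  -0.2142  0.3484] [-0.0068 -0.0053 -1.    ]
```

Call:
arm_command(plan=[{"dp": [0,0,1],"spin": 0},{"dp": [0,0,1],"spin": 0},{"dp": [0,0,0],"spin": 0},{"dp": [0,0,0],"spin": 0}])

```text
clock: 23.25
position: [0.465, -0.2142, 0.3462]
ee_rot: [0.15, 0.989, -0.003, -0.003]
ft_force: [1.3, 0.4, -1.4]
grip_width: 0.23
grasp_force: 41.6
```

```bash
python3 fz.py
```

```text
23.55 [ 0.0273  0.14   -0.6855] [0.6282 0.2632 0.3473] [ 0.465  -0.2142  0.3463] [-0.0068 -0.0052 -1.    ]
```

Call:
arm_command(plan=[{"dp": [0,0,1],"spin": 0},{"dp": [0,0,1],"spin": 0},{"dp": [0,0,1],"spin": 0},{"dp": [0,0,0],"spin": 0}])

```text
clock: 23.95
position: [0.465, -0.2142, 0.3433]
ee_rot: [0.15, 0.989, -0.003, -0.003]
ft_force: [0.3, 0.2, 0.2]
grip_width: 0.229
grasp_force: 41.6
```

```bash
python3 fz.py
```

```text
24.25 [-0.1792  0.4104  0.2388] [0.6967 0.398  0.4168] [ 0.465  -0.2142  0.3434] [-0.0068 -0.0052 -1.    ]
```

Call:
arm_command(plan=[{"dp": [0,0,1],"spin": 0},{"dp": [0,0,1],"spin": 0},{"dp": [0,0,0],"spin": 0},{"dp": [0,0,0],"spin": 0}])

```text
clock: 24.65
position: [0.465, -0.2142, 0.3414]
ee_rot: [0.15, 0.989, -0.003, -0.003]
ft_force: [-0.4, -0.3, 1.2]
grip_width: 0.229
grasp_force: 41.8
```

```bash
python3 fz.py
```

```text
24.95 [0.2831 0.1309 1.2391] [0.5443 0.4216 0.2806] [ 0.465  -0.2142  0.3414] [-0.0067 -0.0053 -1.    ]
```

Call:
arm_command(plan=[{"dp": [0,0,1],"spin": 0},{"dp": [0,0,1],"spin": 0},{"dp": [0,0,0],"spin": 0},{"dp": [0,0,0],"spin": 0},{"dp": [0,0,0],"spin": 0}])

```text
clock: 25.45
position: [0.465, -0.2142, 0.3394]
ee_rot: [0.15, 0.989, -0.003, -0.003]
ft_force: [0.6, 0.3, 2.5]
grip_width: 0.23
grasp_force: 42.0
```

```bash
python3 fz.py; python3 - <<'E'
from h import *
# tilt: handle outline mid-columns in scene/side; wrist: mark/handle; stack silhouette
o=manip.get_obs();q=np.array(o['position']);R=Ro.from_quat(o['ee_rot']).as_matrix()
for n in ('scene','side'):
    viewer.camera(n); im=viewer.camera(n); cv2.imwrite(f'pics/{n}_end.png',im); c=cam(n); g=cv2.cvtColor(im,6).astype(int)
    for z in (.132,.138,.145,.152,.16):
        u,v=proj(c,[q[0]-.002,q[1]-.003,z]); r=int(round(v)); x=int(u); print(n,z,r,round(u,1),x-12,g[r,x-12:x+16])
for t in ('chilled_rim','handle_mid','tip_face'): print(t,[(np.round(d['score'],2),np.array(d['position'])) for d in finder.find_in('side',t)[:2]])
E
```

```text
25.75 [ 0.368  -0.0252  2.7273] [0.145  0.4833 0.6123] [ 0.465  -0.2142  0.3394] [-0.0068 -0.0053 -1.    ]
scene 0.132 288 289.7 277 [212 213 212 209 198 175 147 123 103  89  89  87  80  78  78  76  79  84
  84  83  83  88  87  96 114 137 168 193]
scene 0.138 286 289.7 277 [214 214 212 213 214 208 205 187 153 115 103 102 100 104 102  99 101  99
 100 109 115 122 130 141 150 149 147 142]
scene 0.145 284 289.6 277 [210 213 213 213 213 209 203 178 136 111 103 102 107 102 105 103 108 105
 106 107 113 109  91  72  65  62  60  54]
scene 0.152 281 289.6 277 [213 213 215 211 212 211 199 169 129 106 106 102 105 105 103 105 103 103
 100  86  69  51  45  50  46  49  49  51]
scene 0.16 278 289.5 277 [214 212 212 212 212 208 187 150 116 101  95  87  81  76  77  80  85  88
  91  93  87  69  53  45  47  51  48  46]
side 0.132 267 289.1 277 [189 193 194 197 196 133  69  71  76  80  88  71  66  67  61  76  76  77
  78  79  76  78  76 131 201 201 201 201]
side 0.138 265 289.1 277 [200 201 199 201 202 199 181 144  97 104 108 104 105 109 106 105 103  91
  80  80  95 134 176 200 201 200 201 201]
side 0.145 264 289.1 277 [201 201 201 201 202 202 201 199 114 103 106 107 104 105 104 107 109  99
 127 128 159 188 202 201 200 201 201 200]
side 0.152 262 289.0 277 [200 201 202 203 200 200 202 194  94 103 108 105 106 105 107 108 104 114
 203 201 199 201 201 200 202 201 199 201]
side 0.16 260 289.0 276 [200 200 201 202 202 201 201 198 139  95 100  92  81  79  82  87  91 103
 121 201 200 201 201 202 201 200 200 201]
chilled_rim [(np.float64(0.63), array([ 0.4629, -0.2246,  0.1088]))]
handle_mid [(np.float64(0.56), array([ 0.6345, -0.0011,  0.0699])), (np.float64(0.5), array([ 0.4557, -0.221 ,  0.1541]))]
tip_face []
```

```bash
python3 - <<'E'
from h import *
viewer.camera('wrist'); b=viewer.camera('wrist'); cv2.imwrite('pics/w13.png',b); a=cv2.imread('pics/w11.png')
for (r0,r1,c0,c1) in ((258,300,300,352),(290,325,298,355)):
    t=a[r0:r1,c0:c1]; s=b[r0-15:r1+15,c0-12:c1+12]; m=cv2.matchTemplate(s,t,cv2.TM_CCOEFF_NORMED); _,v,_,l=cv2.minMaxLoc(m); print(v,l[0]-12,l[1]-15)
c=cam('wrist')
for r in range(243,266,2): print(r,b[r,310:344:2].sum(1)//3)
o=manip.get_obs();q=np.array(o['position']);R=Ro.from_quat(o['ee_rot']).as_matrix()
print('mark px',proj(c,[.4681,-.2180,.046]),'tip px',proj(c,q+R@[-.006,.0004,.297]))
d=b[225:250,310:345].astype(int); ys,xs=np.where(d[...,2]-d[...,0]>22); print('copper',len(xs),xs.min()+310 if len(xs) else 0,xs.max()+310 if len(xs) else 0,ys.min()+225 if len(ys) else 0)
g=cv2.cvtColor(b,6)
for r in range(222,248,2): print(r,g[r,308:346])
E
```

```text
0.42920780181884766 8 -15
0.9277195334434509 0 0
243 [128 130 107 130  85  71  45  53  52  50  44  59  60  38  61  56  60]
245 [128 131 127  68 100  83  60  46  44  49  59  64  46  57  61  61  60]
247 [127 127 133  63  81  80  67  51  51  50  63  62  32  64  62  58  63]
249 [130 128 134 133  35  89  56  47  50  52  63  40  55  64  62  58  59]
251 [130 136 106  96  86  45  41  51  48  52  27  56  61  60  62  65  56]
253 [87 54 81 81 84 82 53 53 48 48 58 60 58 60 55 60 58]
255 [56 61 76 79 78 80 57 48 56 47 62 61 58 62 60 57 58]
257 [57 59 67 62 82 84 56 50 46 49 63 56 65 62 65 55 48]
259 [48 54 63 66 66 68 66 67 62 68 64 64 64 61 56 51 48]
261 [59 66 70 64 62 66 65 69 65 64 62 66 66 70 65 69 62]
263 [58 58 66 68 70 63 63 64 66 67 69 63 70 64 63 65 67]
265 [62 65 65 65 65 65 72 67 66 68 66 64 65 71 70 64 68]
mark px [324.6154 242.4043] tip px [326.04   241.4782]
copper 72 320 331 234
222 [52 42 54 64 51 52 53 54 49 49 44 54 52 50 41 48 46 47 50 49 53 52 49 48
 44 45 55 43 43 45 49 50 44 50 48 54 50 60]
224 [45 52 51 50 50 57 45 47 48 50 47 50 44 49 46 51 50 52 49 46 49 48 48 47
 54 50 
[... 1018 characters left out ...]
55  62  65  38  45  53  64  64  62  58  59  64  60
  65  61]
240 [127 128 131 128 129 132 122  78 105  91  81  70  49  44  53  52  49  51
  54  53  50  53  49  46  57  61  56  22  53  59  60  61  60  62  62  59
  61  61]
242 [135 132 130 133 130 134 103  66 127 144  91  82  71  51  49  50  53  43
  47  50  47  46  44  49  54  62  66  38  42  58  62  66  60  59  60  60
  59  63]
244 [130 128 128 130 129 132 100  67 104 137 132  89  85  58  39  41  49  53
  51  48  43  45  43  55  59  65  55  31  50  61  63  64  58  62  63  57
  58  61]
246 [134 135 134 130 131 131 137 104  51  73  81  79  82  87  57  48  50  52
  49  47  47  55  59  62  63  65  42  33  66  59  61  61  60  59  63  59
  59  63]
```

The tip sits on the ring (ring centre about (325,242), tip about (326,240)). The spring force is about 3.8 N, the lean about 0.03 rad, and the handle hasn't moved in the grip. I'm handing in.

```bash
python3 -c "
from workcell import manip
print(manip.hand_in())"
```

```text
the job is handed in; nothing more can be done
None
```

The chilled tumbler is nested in its twin and released, and the job is handed in with the thermometer still held, its tip on the ring at about 3.8 N (spring about half in) and about 0.03 rad off upright; no verdict was returned.

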